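# Load a scraper blade into the grinding holder

## Robot

A 6-joint arm with a two-finger parallel gripper is mounted at the origin on the work surface. World frame = base frame: x ahead of the robot, y to its left, z up, the work surface at z = 0. Lengths are in m, angles in rad, forces in N, time in s.
With the tool pointing down it reaches from about 0.25 to 0.8 m from the base axis. Payload 8.5 kg.
Tool frame: the origin (TCP) lies midway between the tips of the shut fingers; the grasp point (between the pads) lies 19 mm behind it (tcp_to_grasp is the distance from the TCP to the grasp point, in m); z points along the fingers, x is the direction in which the jaws open and shut, and the axes are right-handed (so a half turn about z gives the same grasp; the last joint's range is limited). The gripper opens to 85 mm and grips with 20 to 120 N. Pads are 22 mm wide; open, the fingers measure 114 mm over their backs; the gripper's body (76 mm by 85 mm) begins 54 mm behind the grasp point. The pads swing forward as they close: fully open they stand 13 mm farther back than shut.
Start: joints at [1.148, 0.238, -0.013, 1.319, 0, 1.571], TCP at [0.215, 0.479, 0.231] pointing down, gripper open.
Joint ranges: [-2.66, 2.66], [-1.03, 1.9], [-1.14, 1.46], [-1.82, 2.27], [-1.45, 1.34], [-3.14, 3.14]. Speed limits (rad/s): [2.22, 2.22, 2.79, 3.14, 3.14, 3.14].

## Interface

Orientations are given as a 3x3 rotation matrix whose columns are the frame's x, y, z axes.
In Python, from bench import * gives the robot as it stands.
- The arm moves only by the tool jog_arm, never from a script. Its arguments are lists of equal length, an entry for each row: "travel": the shift along the tool's x, y, z in m, a list of three; "dr": the turn, a rotation vector about the tool's x, y, z in rad, a list of three; "fingers": the finger opening in m, from 0 to 0.0854. A call has 1 to 8 rows; each row is the pose to reach, as a shift and turn from the pose commanded when the call began, along the tool's axes at that moment; what a row does not reach only later rows make up. A row lasts 1/12 s, in which the tool goes at most 41.7 mm and 7.16 degrees, less where a joint would pass 70% of its speed; a pose out of reach is approached as far as the arm can. A call with a gripper value outside its range is refused whole. The fingers move at their own pace and stop on an object; "squeeze" is the grip in N (left out, the last holds). Time passes only in rows, so rows that repeat a pose let the fingers close. It gives the time, the measured TCP pose, the force and the opening at its end, in the units of the state.
- read_state(): the state, without advancing time (a new reading comes with each control period).
- get_image(name): name is "scene" or "side" or "wrist"; returns a dict with "img" (384x512x3 uint8, red, green, blue), "fov_y" (degrees; the focal length in pixels is half the picture's height over the tangent of half this angle, whatever the lens; pixels are square), "cx", "cy" (the principal point, pixels), "k1" (the pictures are not rectified: a ray, as slopes to the right and down, at radius r is drawn at 1 + k1 r^2 times it, then the intrinsics apply), "R" (3x3) and "t" (3): a world point X has camera coordinates R X + t. Camera axes: x right, y down, z forward; pixel columns grow to the right and rows downward; lengths in m; the calibration is good to about 2 mm. A picture is of the moment at which its call begins. There is no depth.
- close_job(): hands the job in, once; it reports no verdict.
Trained networks look in a picture, given as the dict that the camera call returned (one of the last four; its "shot" number tells which), for a name from the list of things; names that differ only in an ending like _2 or _b are one class to them, and where a whole thing is asked for, a point or a joint stands for the part that bears it (a point fixed in the world has none). Each returns a list of dicts, best first, with "conf" (0 to 1); they miss things now and then, are a little off and sometimes report something else, mostly with a low value. They report only what shows in the picture. A call takes as long as a camera call. They do not tell look-alikes from the thing itself.
- boxes_of(picture, query): "point" ([x, y, z] in m, in world coordinates, good to about 4 mm: the middle of the surface that is visible of it).
- outline_of(picture, query): "region" (384x512 bool, what is visible of it).
- spot_point(picture, query): "point" ([x, y, z] in m, in world coordinates, good to about 4 mm: a listed point, or the origin of a listed thing).
The state is a dict: "time": time; "qpos": joint angles; "qd": joint speeds; "joint_torque": joint torques, N m; "position": TCP position; "eef_rot": TCP orientation; "ft_force": force on the tool from outside, world axes, zero at the start; "ft_torque": the same for the moment, N m; "gripper_width": opening from 0.0 (shut) to 1.0 (fully open).
Only numpy, scipy, OpenCV 4.12 (cv2) and the standard library are available. Lean on these libraries where they do the work, as an engineer would, in place of code of your own. Each camera call takes 0.05 s, during which the arm holds its last target. There are 200 camera calls.

## Task

Take the round-nosed scraper blade from the wooden rack, lay it flat in the yellow blade holder with its notch over the brass pin, and press it fully home so that the end of the notch bears firmly on the pin, without ramming it (a push of about 10 N is right). Then swing the black lever over to its stop so that the blade is clamped hard against the pin, let go, and leave the square-ended blade, the bowl and the chuck alone.

Things in the scene. Friction and masses are not known exactly. Their poses are not given: they have to be found in the camera images.
- blade: the blade to load: flat bright steel, 130 mm long, 38 wide, 6 thick, about 0.22 kg; one end half round (the nose), the other notched. Origin: centre of the underside, also its centre of mass in plan; +x points to the notched end (+65 mm), nose at -65 mm, z up. In the rack its underside is 24 mm above the bench
- blade_notch (a point): point on the blade at the middle of the notch's end, on the underside, 49 mm from the blade's origin along its +x. The notch is 11.5 mm wide, 16 mm deep, square-ended, open at the blade's +x end, where it flares to 18 mm wide over the last 5 mm
- holder: fixed yellow cast blade holder, bolted down, with a steel bed 30 mm above the bench. Origin at bench height; the blade is slid in along its +x; z up. Wide part from x = -10 to 66 mm with a lip 4 mm high along each side; lips 40.5 mm apart, flaring to 50 mm apart from x = -2 to -10 mm. Foot flange 8 mm high, 104 mm wide, from x = -8 to 80 mm. Home (notch end on the pin), the blade's origin lies at y = 0, z = 30, x = -19 to -3 mm here, as the pin is set
- tongue (a point): middle of the front end of the bed's tongue, on its top: x = -50, y = 0, z = 30 mm in the holder's frame. The tongue (x from -50 to -10 mm) carries the blade level with the wide bed but is only 26 mm wide, so fingers can hold a blade lying on it from both sides, down to the bench
- stop: adjustable stop of the holder: one brass pin, 8 mm diameter, 9.5 mm high, standing on the bed in the holder's middle plane, locked in a slide. This origin (x = 42, y = 0, z = 30 mm in the holder's frame) is the middle of the slide, NOT the pin: the pin's axis stands up to 8 mm before or behind it along x, differently each time and not reported. Find it by feel or sight; over 20 N bends it
- cam: dark eccentric cam with a rubber tyre across the bed, turned by the lever, between two cheeks (x from -1 to 25 mm, up to 65 mm above the bench). Origin: its centre, 5 mm from the lever's axis (axis at x = 12, z = 51.7 mm in the holder's frame). The blade must slide in beneath it: 11 mm free above the bed while the lever is below 0.4 rad. Closing clamps the blade and draws it towards the pin
- lever (a joint): black lever of the cam, at the holder's left (+y) side. 0 = open, leaning 45 degrees back (to the holder's +x and up); it swings up and over towards the holder's -x to a stop at 2.18 rad (pointing to -x, 10 degrees above level). Starts between 0 and 0.35. Stays where left: about 3 N at the knob moves it, 7 N as the cam grips
- lever_knob (a point): centre of the black knob at the lever's end, a short drum along the lever's axis direction, 20 mm diameter, 20 mm long with flat ends, its centre 76 mm from the lever's axis; there is room for a finger at both flat ends over the whole swing, and it turns easily between fingers that pinch it there
- lever_axis (a point): point on the lever's axis in the plane in which the knob swings: x = 12, y = 46, z = 51.7 mm in the holder's frame; the axis runs along the holder's y
- rack: fixed wooden blade rack, 142 by 220 mm: a 4 mm board with two battens 16 mm wide, tops 24 mm above the bench, along its y at x = -55 and +55 mm. The two blades lie across the battens about 100 mm apart, either one on either side; between the battens they can be gripped across their width, fingers down to 6 mm above the bench. Origin at bench height, in its middle
- spare: bystander: a blade of the same size with a square end instead of the round nose, also in the rack; leave it there. Origin: centre of its underside
- bowl: bystander: turned wooden bowl, 130 mm across, 58 mm high, standing on the bench. Origin: centre of its foot
- chuck: bystander: steel four-jaw lathe chuck, 92 mm across, 56 mm high, standing on the bench. Origin: centre of its underside
Not all that is in view belongs to the job. Leave any red look-alike of the blade alone.

How it is judged:
By the outcome, as a careful person would: the job done as asked, in the order asked, and still so for the second after the job is handed in, with the robot touching nothing.
It also fails if it takes over 70 s, if anything falls off the work surface, if the arm or the gripper's body presses on something with over 40 N, if the wrist force passes 120 N, or if a joint passes its speed limit or range.

## Working session

There is one attempt and no reset: what is moved stays moved. The work goes in short steps, Python scripts to look and compute and a tool call to move; the robot and the scene stay as the last step left them, time stands still between calls to the robot, and variables do not carry over. Pictures are saved under pics/ and viewed, about 8 in all and at most 12, crops included, and the job is handed in when it is done.

Besides the shell and the picture viewer there is one more tool, called by a JSON object that holds its "op" and its "data". jog_arm: Moves the arm, as the interface text tells. Its arguments: {"type":"object","properties":{"travel":{"type":"array"},"dr":{"type":"array"},"fingers":{"type":"array"},"squeeze":{"type":"number"}},"required":["travel","dr","fingers"]}

```bash
mkdir -p pics; ls; python3 - <<'E'
from bench import *
import cv2,numpy as np
ims=[]
for n in ["scene","side","wrist"]:
    p=get_image(n); ims.append(p["img"]); print(n,p["fov_y"],p["cx"],p["cy"],p["k1"],(-p["R"].T@p["t"]).round(3))
    for q in ["blade","blade_notch","holder","tongue","stop","cam","lever_knob","lever_axis","rack","spare","bowl","chuck"]:
        try: print(q,[(np.round(d["point"],3).tolist(),round(d["conf"],2)) for d in spot_point(p,q)[:3]])
        except Exception as e: print(q,e)
cv2.imwrite("pics/a.png",cv2.resize(np.hstack(ims[:2])[:,:,::-1],(800,300)))
cv2.imwrite("pics/b.png",cv2.resize(ims[0][:,:,::-1],(800,600)))
s=read_state(); print(s)
E
```

```text
pics
scene 43.91102737398296 258.04947280700446 191.12216076959916 0.027150815139077532 [1.057 0.522 1.042]
blade [([0.766, -0.228, 0.0], 0.94), ([0.583, -0.243, 0.021], 0.6), ([0.538, -0.433, -0.0], 0.6)]
blade_notch [([0.516, -0.39, -0.001], 0.74), ([0.802, -0.261, -0.0], 0.73), ([0.633, -0.227, 0.027], 0.66)]
holder [([0.545, 0.185, -0.001], 0.78)]
tongue [([0.496, 0.182, 0.028], 0.89)]
stop [([0.586, 0.19, 0.027], 0.56)]
cam [([0.552, 0.183, 0.054], 0.57)]
lever_knob [([0.605, 0.236, 0.11], 0.55)]
lever_axis [([0.559, 0.236, 0.055], 0.72), ([0.756, -0.012, -0.003], 0.3)]
rack [([0.575, -0.197, 0.0], 0.59)]
spare [([0.568, -0.146, 0.022], 0.9)]
bowl [([0.754, -0.011, -0.001], 0.98)]
chuck [([0.381, -0.0, -0.004], 0.96)]
side 46.62608595073161 253.8214486061885 192.13564710848337 -0.12170881658261734 [0.518 0.602 0.806]
blade [([0.585, -0.238, 0.022], 0.84), ([0.542, -0.43, 0.002], 0.79), ([0.767, -0.234, -0.002], 0.65)]
blade_notch [([0.633, -0.229, 0.025], 0.7), ([0.804, -0.262, -0.002], 0.69), ([0.511, -0.393, -0.0], 0.64)]
holder [([0.547, 0.187, 0.004], 0.65)]
tongue [([0.493,
[... 699 characters left out ...]
1.31920570e+00,
        2.49497294e-05,  1.57077555e+00]), 'qd': array([ 0.00032859, -0.00134483, -0.00084567, -0.0011823 , -0.00073824,
       -0.00052858]), 'joint_torque': array([ 6.43034564e-04, -5.38571334e+01,  3.46690500e+01,  2.91536169e-03,
        7.98057863e-05,  1.76469092e-05]), 'position': array([0.2153824 , 0.47874709, 0.23130461]), 'eef_rot': array([[ 4.10273813e-01,  9.11962387e-01, -4.28065418e-05],
       [ 9.11962387e-01, -4.10273815e-01, -3.43361208e-05],
       [-4.88756539e-05, -2.49507448e-05, -9.99999998e-01]]), 'ft_force': array([ 0.01452798, -0.64341554, -1.1153571 ]), 'ft_torque': array([ 0.03495775, -0.0167902 , -0.02019189]), 'gripper_width': 0.9990013830388718}
```

View pics/b.png

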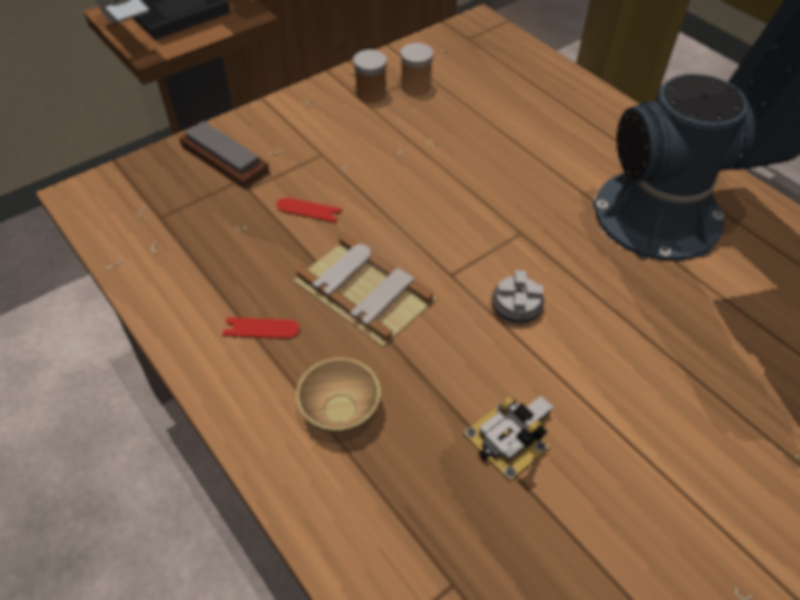

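The picture shows the rack with two grey blades. The one at (342,268) has a rounded end at (362,250), and the one at (383,297) is square-ended. The red look-alikes are at (308,210) and (262,328), and the holder is at (508,435). The round-nosed blade is therefore the (0.585,-0.24) candidate, lying on the rack at z≈24 mm. I'll check that with an enlarged crop, then plan the first move over the holder.

```bash
cat > h.py <<'E'
from bench import *
import cv2,numpy as np
from scipy.spatial.transform import Rotation as Ro
def plan(pos,yaw):
    """travel/dr to a tool-down pose, tool x at world yaw"""
    s=read_state(); R=s["eef_rot"]
    c,d=np.cos(yaw),np.sin(yaw)
    T=np.array([[c,d,0],[d,-c,0],[0,0,-1]])
    print("travel",(R.T@(np.array(pos)-s["position"])).round(4).tolist(),"dr",Ro.from_matrix(R.T@T).as_rotvec().round(4).tolist())
def st():
    s=read_state(); R=s["eef_rot"]
    print("t",s["time"],"pos",s["position"].round(4),"yaw",np.arctan2(R[1,0],R[0,0]).round(4),"z",R[:,2].round(4),"F",s["ft_force"].round(2),"M",s["ft_torque"].round(2),"w",round(s["gripper_width"],3),"q",s["qpos"].round(2))
def ray(p,uv,z):
    """pixel(s) -> world points on plane z"""
    f=p["img"].shape[0]/2/np.tan(np.radians(p["fov_y"]/2))
    K=np.array([[f,0,p["cx"]],[0,f,p["cy"]],[0,0,1.]])
    n=cv2.undistortPoints(np.float64(uv).reshape(-1,1,2),K,np.array([p["k1"],0,0,0,0.])).reshape(-1,2)
    d=np.c_[n,np.ones(len(n))]@p["R"]; C=-p["R"].T@p["t"]
    return C+d*((z-C[2])/d[:,2])[:,None]
def proj(p,X):
    f=p["img"].shape[0]/2/np.tan(np.radians(p["fov_y"]/2))
    K=np.array([[f,0,p["cx"]],[0,f,p["cy"]],[0,0,1.]])
    return cv2.projectPoints(np.float64(X).reshape(-1,1,3),cv2.Rodrigues(p["R"])[0],p["t"],K,np.array([p["k1"],0,0,0,0.]))[0].reshape(-1,2)
def look(names,qs,fn=None):
    for n in names:
        p=get_image(n)
        if fn: cv2.imwrite(f"pics/{fn}_{n}.png",p["img"][:,:,::-1])
        for q in qs: print(n,q,[(np.round(d["point"],4).tolist(),round(d["conf"],2)) for d in spot_point(p,q)[:3]])
    return p
E
python3 - <<'E'
from h import *
p=get_image("side"); w=get_image("wrist")
print(p["R"].round(2).tolist(), "wrist R",w["R"].round(3).tolist(), "tool z fwd?")
u,v=proj(p,[[.575,-.195,.024]])[0].astype(int); print(u,v)
c=p["img"][max(0,v-65):v+65,max(0,u-85):u+85]
cv2.imwrite("pics/c.png",cv2.resize(c[:,:,::-1],None,fx=4.5,fy=4.5,interpolation=cv2.INTER_CUBIC))
plan([.60,.187,.23],1.64)
E
```

```text
[[-1.0, -0.09, -0.01], [-0.06, 0.72, -0.69], [0.07, -0.69, -0.72]] wrist R [[0.41, 0.912, -0.0], [0.862, -0.387, 0.327], [0.298, -0.134, -0.945]] tool z fwd?
264 179
travel [-0.1083, 0.4705, 0.0013] dr [-0.0, 0.0001, -0.492]
```

View pics/c.png

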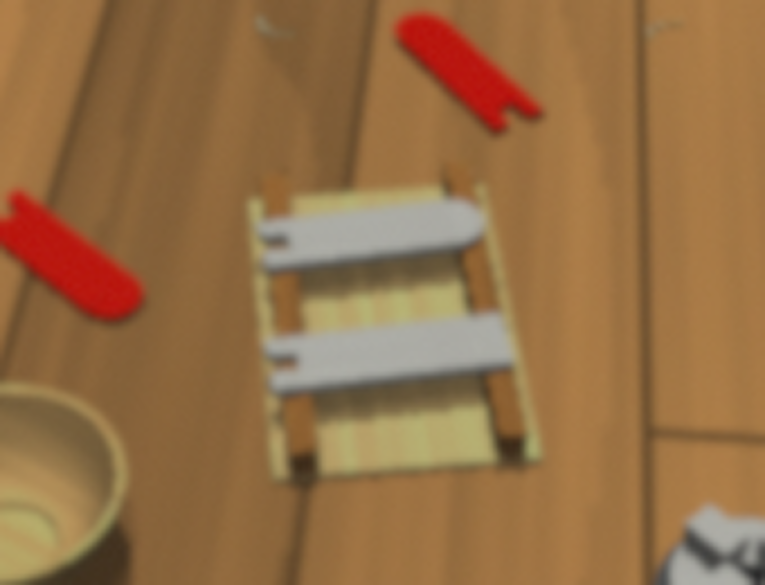

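The crop confirms it. The steel blade at (370,235) has a half-round nose on the right and its notch on the left, towards +x. The one at (390,352) is the square-ended spare. The red look-alikes lie outside the rack. Next I move over the holder.

{"op": "jog_arm", "data": {"travel": [[-0.108,0.44,0],[-0.108,0.44,0],[-0.108,0.44,0],[-0.108,0.44,0],[-0.108,0.44,0],[-0.108,0.44,0],[-0.108,0.44,0],[-0.108,0.44,0]], "dr": [[0,0,-0.492],[0,0,-0.492],[0,0,-0.492],[0,0,-0.492],[0,0,-0.492],[0,0,-0.492],[0,0,-0.492],[0,0,-0.492]], "fingers": [0.085,0.085,0.085,0.085,0.085,0.085,0.085,0.085], "squeeze": 60}}

```text
time: 2.72
position: [0.4654, 0.2831, 0.2315]
eef_rot: [[-0.069, 0.998, 0.0], [0.998, 0.069, 0.0], [0.0, 0.0, -1.0]]
ft_force: [1.3, 0.7, 0.2]
gripper_width: 0.994
```

```bash
python3 - <<'E'
from h import *
st(); plan([.575,.187,.23],1.64)
E
```

```text
t 2.7167 pos [0.4654 0.2831 0.2315] yaw 1.6401 z [ 4.e-04  2.e-04 -1.e+00] F [1.25 0.75 0.2 ] M [ 0.04 -0.04 -0.  ] w 0.994 q [ 0.55  0.27  0.03  1.33 -0.    0.48]
travel [-0.1035, 0.1026, 0.0015] dr [0.0004, -0.0002, 0.0001]
```

{"op": "jog_arm", "data": {"travel": [[-0.101,0.068,0.0],[-0.101,0.068,0.0],[-0.101,0.068,0.0],[-0.101,0.068,0.0],[-0.101,0.068,0.0]], "dr": [[0,0,0],[0,0,0],[0,0,0],[0,0,0],[0,0,0]], "fingers": [0.085,0.085,0.085,0.085,0.085]}}

```text
time: 3.13
position: [0.5399, 0.1868, 0.2309]
eef_rot: [[-0.065, 0.998, -0.001], [0.998, 0.065, -0.0], [-0.0, -0.001, -1.0]]
ft_force: [-0.7, 0.1, -1.2]
gripper_width: 0.996
```

```bash
python3 - <<'E'
from h import *
st()
p=look(["wrist"],["holder","tongue","stop","cam","lever_knob","lever_axis"],"d")
cv2.imwrite("pics/d2.png",cv2.resize(p["img"][:,:,::-1],(800,600),interpolation=cv2.INTER_CUBIC))
look(["wrist"],["holder","tongue","stop","cam","lever_knob","lever_axis"])
E
```

```text
t 3.1333 pos [0.5399 0.1868 0.2309] yaw 1.6362 z [-6.e-04 -2.e-04 -1.e+00] F [-0.71  0.07 -1.19] M [-0.01  0.02 -0.  ] w 0.996 q [ 0.33  0.32  0.1   1.35 -0.    0.27]
wrist holder [([0.5405, 0.185, -0.0003], 0.82), ([0.4889, 0.1822, 0.0356], 0.32)]
wrist tongue [([0.4914, 0.1853, 0.0342], 0.57)]
wrist stop [([0.588, 0.1867, 0.0271], 0.73)]
wrist cam [([0.555, 0.1882, 0.0532], 0.86)]
wrist lever_knob [([0.604, 0.2339, 0.1078], 0.62)]
wrist lever_axis [([0.5551, 0.2287, 0.0529], 0.73)]
wrist holder [([0.541, 0.1865, 0.0006], 0.77), ([0.5548, 0.2297, 0.0525], 0.43)]
wrist tongue [([0.4899, 0.1848, 0.0351], 0.91)]
wrist stop [([0.5839, 0.188, 0.031], 0.87), ([0.5405, 0.1878, 0.0008], 0.67)]
wrist cam [([0.5514, 0.1861, 0.0566], 0.92)]
wrist lever_knob [([0.6056, 0.2318, 0.1085], 0.58)]
wrist lever_axis [([0.5583, 0.2333, 0.0529], 0.82)]
```

View pics/d2.png

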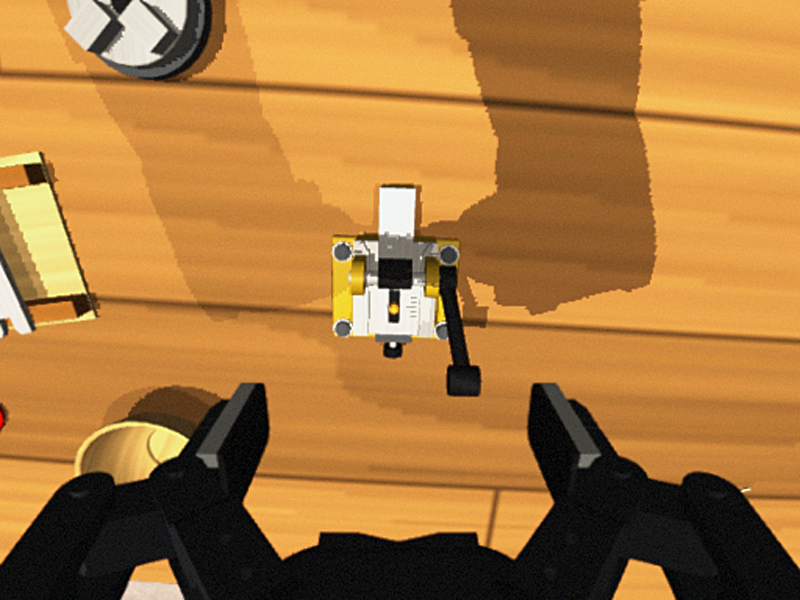

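The wrist picture shows the tongue's front edge at row 186 (cols 379–415). The flange runs rows 237–338 (cols 332–461), the pin is near (394,310) and the knob at (464,380). I'll enlarge this to fit the holder pose accurately.

```bash
python3 - <<'E'
import cv2
a=cv2.imread("pics/d_wrist.png")[110:260,200:320]
cv2.imwrite("pics/e.png",cv2.resize(a,None,fx=4,fy=4,interpolation=cv2.INTER_CUBIC))
E
```

```text
(no output)
```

View pics/e.png

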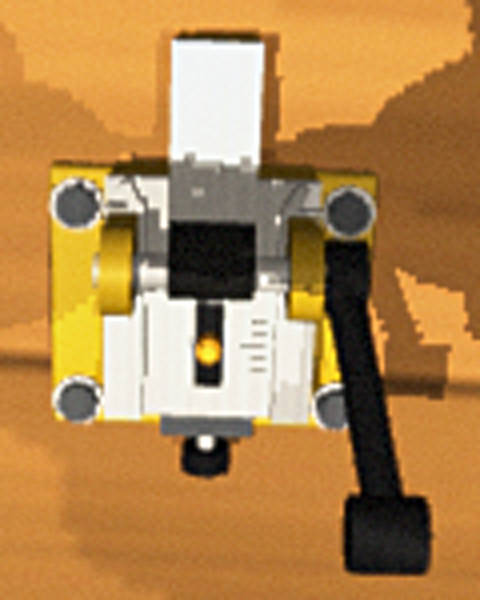

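```bash
cat >> h.py <<'E'
def H(x,y,z,pose):
    X,Y,a=pose; c,s=np.cos(a),np.sin(a)
    return np.array([X+c*x-s*y,Y+s*x+c*y,z])
E
python3 - <<'E'
from h import *
from scipy.optimize import least_squares
p=get_image("wrist")
P=[((-.05,-.013,.03),(171,40)),((-.05,.013,.03),(265,41)),((-.008,-.052,.008),(51,165)),((-.008,.052,.008),(378,172)),((.08,-.052,.008),(54,420))]
uv=lambda a:np.array([a[0]/4+200,a[1]/4+110])-.375
f=lambda q:np.concatenate([proj(p,H(*w,q))[0]-uv(a) for w,a in P])
r=least_squares(f,[.545,.186,.06]); print(r.x,r.fun.round(1))
q=r.x
inv=lambda X:(np.array([np.cos(q[2])*(X[0]-q[0])+np.sin(q[2])*(X[1]-q[1]),-np.sin(q[2])*(X[0]-q[0])+np.cos(q[2])*(X[1]-q[1])])*1e3).round(1)
print("pin in holder", inv(ray(p,[uv((208,349))],.0395)[0]))
for th in np.arange(0,.4,.05):
    a=np.pi/4+th; k=H(.012+.076*np.cos(a),.046,.0517+.076*np.sin(a),q); print(th.round(2),((proj(p,k)[0]-[200,110])*4).round(0), k.round(4))
print("tongue",H(-.05,0,.03,q),"stop",H(.042,0,.03,q))
plan([.575,-.235,.23],1.77)
E
```

```text
[0.54211622 0.18640222 0.04437798] [ 0.3 -0.2 -0.4  0.2 -0.5 -0.2  0.4  0.1  0.2  0. ]
pin in holder [40.7 -0.7]
0.0 [383. 534.] [0.6058 0.2353 0.1054]
0.05 [385. 530.] [0.603  0.2352 0.1081]
0.1 [387. 525.] [0.6001 0.235  0.1105]
0.15 [389. 519.] [0.5971 0.2349 0.1129]
0.2 [391. 512.] [0.594  0.2348 0.115 ]
0.25 [394. 504.] [0.5908 0.2346 0.1171]
0.3 [396. 496.] [0.5875 0.2345 0.1189]
0.35 [398. 487.] [0.5841 0.2343 0.1206]
tongue [0.49216544 0.18418405 0.03      ] stop [0.58407486 0.18826548 0.03      ]
travel [-0.4251, 0.0067, 0.0014] dr [-0.0, 0.0001, -0.1299]
```

{"op": "jog_arm", "data": {"travel": [[-0.425,0.005,0],[-0.425,0.005,0],[-0.425,0.005,0],[-0.425,0.005,0],[-0.425,0.005,0],[-0.425,0.005,0],[-0.425,0.005,0],[-0.425,0.005,0]], "dr": [[0,0,-0.13],[0,0,-0.13],[0,0,-0.13],[0,0,-0.13],[0,0,-0.13],[0,0,-0.13],[0,0,-0.13],[0,0,-0.13]], "fingers": [0.085,0.085,0.085,0.085,0.085,0.085,0.085,0.085]}}

```text
time: 4.55
position: [0.5654, -0.1429, 0.2315]
eef_rot: [[-0.198, 0.98, 0.0], [0.98, 0.198, -0.0], [-0.0, 0.0, -1.0]]
ft_force: [0.4, 0.9, 0.3]
gripper_width: 0.996
```

```bash
python3 - <<'E'
from h import *
st(); plan([.57,-.235,.20],1.77)
E
```

```text
t 4.55 pos [ 0.5654 -0.1429  0.2315] yaw 1.7699 z [ 4.e-04 -1.e-04 -1.e+00] F [0.44 0.93 0.26] M [-0.01 -0.05  0.02] w 0.996 q [-0.25  0.34  0.13  1.36 -0.   -0.45]
travel [-0.0911, -0.0137, 0.0315] dr [0.0003, 0.0002, -0.0001]
```

{"op": "jog_arm", "data": {"travel": [[-0.091,-0.014,0.031],[-0.091,-0.014,0.031],[-0.091,-0.014,0.031],[-0.091,-0.014,0.031],[-0.091,-0.014,0.031]], "dr": [[0,0,0],[0,0,0],[0,0,0],[0,0,0],[0,0,0]], "fingers": [0.085,0.085,0.085,0.085,0.085]}}

```text
time: 4.97
position: [0.5695, -0.2332, 0.1998]
eef_rot: [[-0.196, 0.981, -0.001], [0.981, 0.196, 0.001], [0.001, -0.001, -1.0]]
ft_force: [-0.0, 0.8, 0.2]
gripper_width: 0.994
```

```bash
python3 - <<'E'
from h import *
st()
p=look(["wrist"],["blade","blade_notch"],"f")
a=proj(p,[.585,-.24,.03])[0]; print(a)
d=outline_of(p,"blade")
for o in d[:3]:
    m=o["region"].astype(np.uint8); c=max(cv2.findContours(m,0,2)[0],key=cv2.contourArea)
    W=ray(p,c.reshape(-1,2),.030)[:,:2]; M=cv2.moments(m,True)
    (cx,cy),(w,h),an=cv2.minAreaRect((W*1000).astype(np.float32)); print(o["conf"],round(cx,1),round(cy,1),round(w,1),round(h,1),an)
u,v=a.astype(int)
x0,y0=max(0,u-100),max(0,v-75); print(x0,y0)
cv2.imwrite("pics/g.png",cv2.resize(p["img"][y0:y0+150,x0:x0+200,::-1],(800,600),interpolation=cv2.INTER_CUBIC))
E
```

```text
t 4.9667 pos [ 0.5695 -0.2332  0.1998] yaw 1.7681 z [-1.1e-03  7.0e-04 -1.0e+00] F [-0.    0.76  0.24] M [-0.03  0.01 -0.01] w 0.994 q [-0.39  0.41  0.15  1.32  0.   -0.59]
wrist blade [([0.5856, -0.2381, 0.0221], 0.97), ([0.5506, -0.4272, -0.0044], 0.79), ([0.7671, -0.2333, -0.0008], 0.67)]
wrist blade_notch [([0.576, -0.2004, 0.002], 0.69), ([0.6343, -0.2327, 0.0303], 0.66), ([0.8048, -0.2607, -0.0048], 0.64)]
[246.18122754 178.9480255 ]
0.85 585.9 -241.8 130.0 38.2 14.842601776123047
0.81 540.0 -416.5 36.6 122.6 37.5984992980957
0.65 569.3 -147.7 130.8 39.6 14.036606788635254
146 103
```

View pics/g.png

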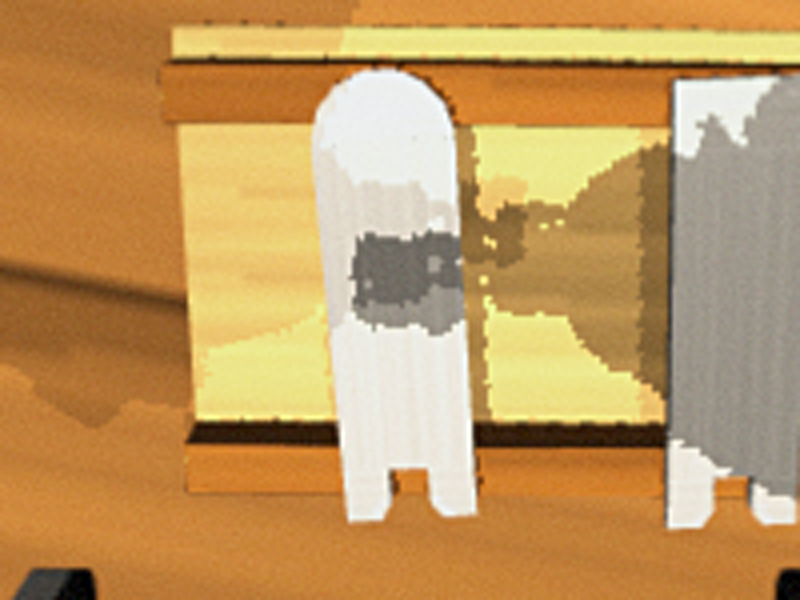

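The crop shows the round nose at (385,70) and the notch end at (410,468), with the battens at rows 95 and 470. The area between the battens is free for gripping. The measured rectangle of 130.0 × 38.2 mm matches the blade, centred at (0.5859,-0.2418) with yaw 0.257.

```bash
python3 - <<'E'
from h import *
b=.257; plan([.5859-.022*np.cos(b),-.2418-.022*np.sin(b),.009],np.pi/2+b)
E
```

```text
travel [-0.0145, -0.0089, 0.1921] dr [0.0008, 0.0004, -0.0562]
```

{"op": "jog_arm", "data": {"travel": [[-0.0145,-0.009,0.02],[-0.0145,-0.009,0.06],[-0.0145,-0.009,0.1],[-0.0145,-0.009,0.13],[-0.0145,-0.009,0.155],[-0.0145,-0.009,0.175],[-0.0145,-0.009,0.19],[-0.0145,-0.009,0.19]], "dr": [[0,0,-0.056],[0,0,-0.056],[0,0,-0.056],[0,0,-0.056],[0,0,-0.056],[0,0,-0.056],[0,0,-0.056],[0,0,-0.056]], "fingers": [0.065,0.065,0.065,0.065,0.065,0.065,0.065,0.065]}}

```text
time: 5.83
position: [0.5625, -0.2467, 0.0078]
eef_rot: [[-0.254, 0.967, -0.004], [0.967, 0.254, 0.002], [0.003, -0.003, -1.0]]
ft_force: [-0.6, -0.5, 0.7]
gripper_width: 0.756
```

```bash
python3 - <<'E'
from h import *
st()
p=get_image("wrist"); cv2.imwrite("pics/h.png",p["img"][:,:,::-1])
E
```

```text
t 5.8333 pos [ 0.5625 -0.2467  0.0078] yaw 1.8277 z [-0.004   0.0017 -1.    ] F [-0.6  -0.47  0.65] M [0.   0.02 0.05] w 0.756 q [-0.41  0.54 -0.15  0.89 -0.   -0.67]
```

View pics/h.png

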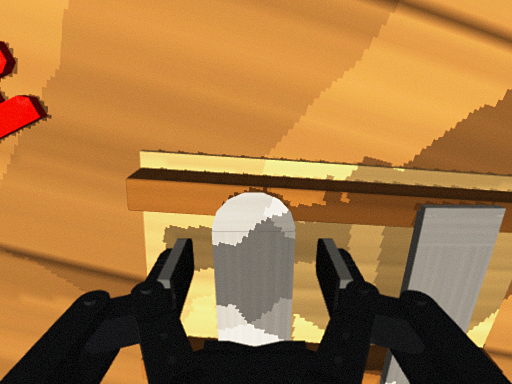

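The blade (cols 213–295) lies centred between the pads (cols 193 and 318), so I close.

{"op": "jog_arm", "data": {"travel": [[0,0,-0.001],[0,0,-0.001],[0,0,-0.001],[0,0,-0.001],[0,0,-0.001],[0,0,-0.001],[0,0,-0.001],[0,0,-0.001]], "dr": [[0,0,0],[0,0,0],[0,0,0],[0,0,0],[0,0,0],[0,0,0],[0,0,0],[0,0,0]], "fingers": [0.03,0.03,0.03,0.03,0.03,0.03,0.03,0.03], "squeeze": 70}}

```text
time: 6.55
position: [0.5653, -0.2489, 0.0135]
eef_rot: [[-0.253, 0.967, 0.003], [0.967, 0.253, -0.001], [-0.002, 0.003, -1.0]]
ft_force: [0.1, 2.8, 6.0]
gripper_width: 0.422
```

```bash
python3 - <<'E'
from h import *
st()
E
```

```text
t 6.55 pos [ 0.5653 -0.2489  0.0135] yaw 1.8265 z [ 3.3e-03 -8.0e-04 -1.0e+00] F [0.07 2.78 6.04] M [0.37 0.   0.03] w 0.422 q [-0.41  0.53 -0.14  0.89  0.   -0.67]
```

{"op": "jog_arm", "data": {"travel": [[0,0,-0.005],[0,0,-0.012],[0,0,-0.025],[0,0,-0.045],[0,0,-0.07],[0,0,-0.09],[0,0,-0.09],[0,0,-0.09]], "dr": [[0,0,0],[0,0,0],[0,0,0],[0,0,0],[0,0,0],[0,0,0],[0,0,0],[0,0,0]], "fingers": [0.03,0.03,0.03,0.03,0.03,0.03,0.03,0.03]}}

```text
time: 7.22
position: [0.5647, -0.2492, 0.1029]
eef_rot: [[-0.252, 0.968, 0.003], [0.968, 0.252, -0.001], [-0.002, 0.002, -1.0]]
ft_force: [-0.2, -0.3, -2.8]
gripper_width: 0.417
```

```bash
python3 - <<'E'
from h import *
st()
p=get_image("wrist"); cv2.imwrite("pics/i.png",p["img"][:,:,::-1])
for n in ["scene","side"]:
    q=get_image(n); print(n,[(np.round(d["point"],4).tolist(),round(d["conf"],2)) for d in spot_point(q,"blade")[:3]],[(np.round(d["point"],4).tolist(),round(d["conf"],2)) for d in spot_point(q,"blade_notch")[:4]])
E
```

```text
t 7.2167 pos [ 0.5647 -0.2492  0.1029] yaw 1.8259 z [ 0.0027 -0.0014 -1.    ] F [-0.16 -0.34 -2.79] M [ 0.    0.08 -0.02] w 0.417 q [-0.42  0.46 -0.02  1.09 -0.   -0.67]
scene [([0.7694, -0.2311, 0.001], 0.86), ([0.545, -0.4316, -0.0016], 0.78), ([0.5847, -0.2418, 0.1087], 0.74)] [([0.8025, -0.2584, 0.002], 0.79), ([0.5582, 0.2343, 0.0516], 0.68), ([0.5187, -0.3899, 0.0003], 0.64), ([0.6317, -0.2297, 0.1149], 0.62)]
side [([0.5859, -0.2413, 0.1078], 0.98), ([0.7666, -0.2319, -0.0058], 0.68), ([0.5732, -0.146, 0.0203], 0.65)] [([0.8022, -0.2611, -0.0031], 0.76), ([0.5114, -0.3914, 0.0057], 0.72), ([0.6338, -0.2296, 0.1086], 0.64)]
```

View pics/i.png

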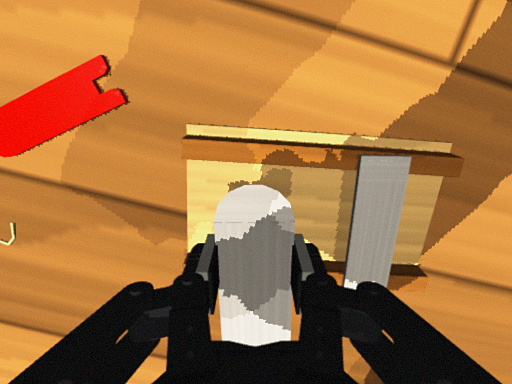

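The blade is held centred (cols 215–293), still level and near the expected height. Next I carry it to the holder mouth.

```bash
cat >> h.py <<'E'
HP=(.5421,.1864,.0444)
def hplan(x,y,z,dyaw=0): plan(H(x,y,z,HP),np.pi/2+HP[2]+dyaw)
def hst():
    s=read_state(); R=s["eef_rot"]; c,d=np.cos(HP[2]),np.sin(HP[2]); M=np.array([[c,d,0],[-d,c,0],[0,0,1]])
    v=M@(s["position"]-[HP[0],HP[1],0])*1e3
    print("t",round(s["time"],2),"TCP in holder mm",v.round(2),"dyaw",round(np.arctan2(R[1,0],R[0,0])-np.pi/2-HP[2],4),"z",R[:,2].round(3),"F holder",(M@s["ft_force"]).round(2),"M",(M@s["ft_torque"]).round(2),"w",round(s["gripper_width"]*85.4,1))
E
python3 -c "
from h import *
hplan(-.107,0,.12)"
```

```text
travel [0.4487, -0.0156, -0.0192] dr [-0.0014, -0.0008, 0.2107]
```

{"op": "jog_arm", "data": {"travel": [[0.448,-0.015,-0.018],[0.448,-0.015,-0.018],[0.448,-0.015,-0.018],[0.448,-0.015,-0.018],[0.448,-0.015,-0.018],[0.448,-0.015,-0.018],[0.448,-0.015,-0.018],[0.448,-0.015,-0.018]], "dr": [[0,0,0.21],[0,0,0.21],[0,0,0.21],[0,0,0.21],[0,0,0.21],[0,0,0.21],[0,0,0.21],[0,0,0.21]], "fingers": [0.03,0.03,0.03,0.03,0.03,0.03,0.03,0.03]}}

```text
time: 8.23
position: [0.4681, 0.0721, 0.1146]
eef_rot: [[-0.045, 0.999, -0.0], [0.999, 0.045, -0.0], [-0.0, -0.0, -1.0]]
ft_force: [0.9, 0.1, -2.6]
gripper_width: 0.424
```

```bash
python3 - <<'E'
from h import *
hst(); hplan(-.107,0,.12)
E
```

```text
t 8.23 TCP in holder mm [ -79.03 -110.88  114.59] dyaw 0.0004 z [-0. -0. -1.] F holder [ 0.91  0.1  -2.61] M [ 0.08 -0.02 -0.  ] w 36.2
travel [0.1109, -0.0279, -0.0054] dr [-0.0002, 0.0, 0.0004]
```

{"op": "jog_arm", "data": {"travel": [[0.111,-0.028,0],[0.111,-0.028,0],[0.111,-0.028,0],[0.111,-0.028,0],[0.111,-0.028,0.03],[0.111,-0.028,0.06],[0.111,-0.028,0.06],[0.111,-0.028,0.06]], "dr": [[0,0,0],[0,0,0],[0,0,0],[0,0,0],[0,0,0],[0,0,0],[0,0,0],[0,0,0]], "fingers": [0.03,0.03,0.03,0.03,0.03,0.03,0.03,0.03]}}

```text
time: 8.9
position: [0.4348, 0.1794, 0.0538]
eef_rot: [[-0.045, 0.999, -0.004], [0.999, 0.045, -0.002], [-0.001, -0.004, -1.0]]
ft_force: [-0.3, -0.2, -2.4]
gripper_width: 0.418
```

```bash
python3 - <<'E'
from h import *
hst()
ims=[]
for n in ["scene","side"]:
    p=get_image(n)
    for q in ["blade","blade_notch","tongue"]:
        for d in spot_point(p,q)[:5]:
            X=np.array(d["point"])
            if abs(X[1]-.18)<.08: print(n,q,X.round(4),round(d["conf"],2))
    u,v=proj(p,[.5,.185,.04])[0].astype(int); ims.append(cv2.resize(p["img"][v-50:v+50,u-65:u+65,::-1],(400*1,308),interpolation=cv2.INTER_CUBIC))
cv2.imwrite("pics/j.png",np.hstack(ims))
hplan(-.107,0,.0225)
E
```

```text
t 8.9 TCP in holder mm [-107.48   -2.19   53.83] dyaw 0.0008 z [-0.004 -0.002 -1.   ] F holder [-0.28 -0.14 -2.38] M [0.03 0.02 0.06] w 35.7
scene blade [0.4569 0.1789 0.0616] 0.81
scene blade_notch [0.5031 0.1842 0.0674] 0.8
scene tongue [0.4933 0.1811 0.0276] 0.68
scene tongue [0.5844 0.19   0.0296] 0.29
side blade [0.4595 0.1821 0.0646] 0.73
side blade_notch [0.5116 0.1849 0.063 ] 0.69
side tongue [0.4943 0.1863 0.0271] 0.82
side tongue [0.5498 0.1838 0.0568] 0.69
travel [0.0015, -0.0015, 0.033] dr [0.0013, -0.0004, 0.0005]
```

View pics/j.png

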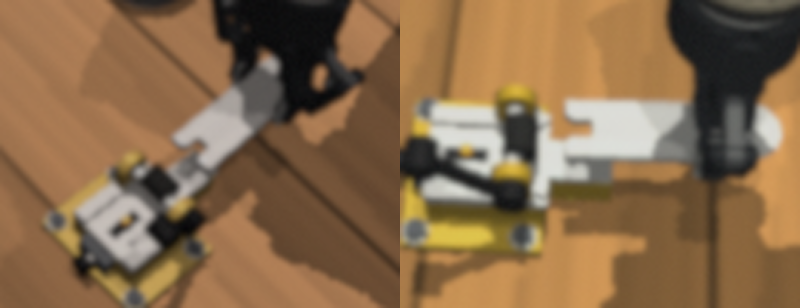

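Both views show the blade level, with the notch facing the holder and in line with the tongue. I lower it to just above bed height and then feel for contact.

{"op": "jog_arm", "data": {"travel": [[0.0015,-0.001,0.015],[0.0015,-0.001,0.028],[0.0015,-0.001,0.031],[0.0015,-0.001,0.031],[0.0015,-0.001,0.031]], "dr": [[0,0,0],[0,0,0],[0,0,0],[0,0,0],[0,0,0]], "fingers": [0.03,0.03,0.03,0.03,0.03]}}

```text
time: 9.72
position: [0.4353, 0.1816, 0.0241]
eef_rot: [[-0.045, 0.999, 0.0], [0.999, 0.045, -0.0], [-0.0, 0.0, -1.0]]
ft_force: [1.0, 0.1, -3.1]
gripper_width: 0.421
```

```bash
python3 -c "
from h import *
hst()"
```

```text
t 9.72 TCP in holder mm [-1.0695e+02 -5.0000e-02  2.4090e+01] dyaw 0.0007 z [ 0. -0. -1.] F holder [ 1.03  0.1  -3.14] M [-0.02  0.04  0.01] w 35.9
```

{"op": "jog_arm", "data": {"travel": [[0,0,0.002],[0,0,0.003],[0,0,0.004],[0,0,0.004]], "dr": [[0,0,0],[0,0,0],[0,0,0],[0,0,0]], "fingers": [0.03,0.03,0.03,0.03]}}

```text
time: 10.05
position: [0.4353, 0.1816, 0.0198]
eef_rot: [[-0.045, 0.999, 0.0], [0.999, 0.045, 0.0], [0.0, 0.0, -1.0]]
ft_force: [-0.1, -0.1, -2.0]
gripper_width: 0.423
```

```bash
python3 -c "
from h import *
hst()"
```

```text
t 10.05 TCP in holder mm [-1.0694e+02 -2.0000e-02  1.9820e+01] dyaw 0.0008 z [ 0.  0. -1.] F holder [-0.07 -0.05 -1.97] M [ 0.   -0.01  0.02] w 36.1
```

{"op": "jog_arm", "data": {"travel": [[0,0,0.0007],[0,0,0.0014],[0,0,0.0014]], "dr": [[0,0,0],[0,0,0],[0,0,0]], "fingers": [0.03,0.03,0.03]}}

```text
time: 10.3
position: [0.4352, 0.1817, 0.0184]
eef_rot: [[-0.045, 0.999, 0.0], [0.999, 0.045, 0.0], [0.0, 0.0, -1.0]]
ft_force: [-0.8, -0.7, 0.6]
gripper_width: 0.423
```

```bash
python3 -c "
from h import *
hst()"
```

```text
t 10.3 TCP in holder mm [-1.0696e+02  1.0000e-02  1.8430e+01] dyaw 0.0008 z [ 0.  0. -1.] F holder [-0.83 -0.64  0.62] M [-0.02 -0.04 -0.09] w 36.1
```

Light contact with the tongue: Fz went from -2.4 to +0.6. Now I slide in.

{"op": "jog_arm", "data": {"travel": [[0,0.004,0],[0,0.009,0],[0,0.014,0],[0,0.019,0],[0,0.024,0],[0,0.029,0],[0,0.034,0],[0,0.037,0]], "dr": [[0,0,0],[0,0,0],[0,0,0],[0,0,0],[0,0,0],[0,0,0],[0,0,0],[0,0,0]], "fingers": [0.03,0.03,0.03,0.03,0.03,0.03,0.03,0.03]}}

```text
time: 10.97
position: [0.4723, 0.1824, 0.0186]
eef_rot: [[-0.044, 0.999, -0.001], [0.999, 0.044, -0.002], [-0.002, -0.001, -1.0]]
ft_force: [-6.2, -5.1, 13.5]
gripper_width: 0.421
```

```bash
python3 -c "
from h import *
hst()"
```

```text
t 10.97 TCP in holder mm [-69.92  -0.93  18.6 ] dyaw -0.0003 z [-0.001 -0.002 -1.   ] F holder [-6.45 -4.85 13.54] M [-0.95  1.06 -0.38] w 36.0
```

{"op": "jog_arm", "data": {"travel": [[-0.0008,0,-0.0005],[-0.0015,0,-0.0012],[-0.0015,0,-0.0012]], "dr": [[0,0,0],[0,0,0],[0,0,0]], "fingers": [0.03,0.03,0.03]}}

```text
time: 11.22
position: [0.4728, 0.1816, 0.0195]
eef_rot: [[-0.045, 0.999, 0.0], [0.999, 0.045, -0.0], [-0.0, 0.0, -1.0]]
ft_force: [1.5, -0.3, 0.9]
gripper_width: 0.42
```

```bash
python3 -c "
from h import *
hst()"
```

```text
t 11.22 TCP in holder mm [-69.43  -1.68  19.47] dyaw 0.0004 z [ 0. -0. -1.] F holder [ 1.51 -0.34  0.87] M [-0.12 -0.18 -0.04] w 35.8
```

{"op": "jog_arm", "data": {"travel": [[0,0.004,0],[0,0.008,0],[0,0.012,0],[0,0.016,0],[0,0.016,0]], "dr": [[0,0,0],[0,0,0],[0,0,0],[0,0,0],[0,0,0]], "fingers": [0.03,0.03,0.03,0.03,0.03]}}

```text
time: 11.63
position: [0.4894, 0.1825, 0.0195]
eef_rot: [[-0.045, 0.999, 0.001], [0.999, 0.045, -0.0], [-0.0, 0.001, -1.0]]
ft_force: [1.4, -2.0, 2.7]
gripper_width: 0.424
```

```bash
python3 -c "
from h import *
hst()
p=get_image('wrist'); cv2.imwrite('pics/k.png',p['img'][:,:,::-1])
ims=[]
for n in ['scene','side']:
    p=get_image(n); u,v=proj(p,[.55,.187,.04])[0].astype(int); ims.append(cv2.resize(p['img'][v-40:v+40,u-52:u+52,::-1],(400,308),interpolation=cv2.INTER_CUBIC))
cv2.imwrite('pics/l.png',np.hstack(ims))"
```

```text
t 11.63 TCP in holder mm [-52.82  -1.55  19.51] dyaw 0.0004 z [ 0.001 -0.    -1.   ] F holder [ 1.36 -2.07  2.67] M [-0.45 -0.31 -0.18] w 36.2
```

View pics/l.png

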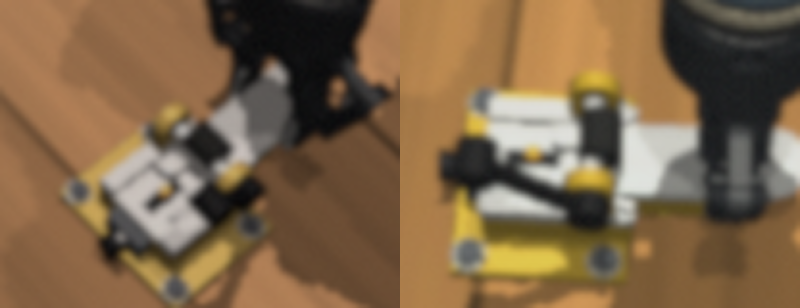

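The blade is under the cam and the notch mouth is just short of the pin (pin at (165,190) left, (533,155) right). I ease sideways a little and keep going.

{"op": "jog_arm", "data": {"travel": [[-0.0005,0.003,0],[-0.0005,0.006,0],[-0.0005,0.009,0],[-0.0005,0.012,0],[-0.0005,0.012,0]], "dr": [[0,0,0],[0,0,0],[0,0,0],[0,0,0],[0,0,0]], "fingers": [0.03,0.03,0.03,0.03,0.03]}}

```text
time: 12.2
position: [0.501, 0.1827, 0.0195]
eef_rot: [[-0.045, 0.999, 0.001], [0.999, 0.045, 0.0], [0.0, 0.001, -1.0]]
ft_force: [1.1, -0.3, 3.7]
gripper_width: 0.422
```

```bash
python3 -c "
from h import *
hst()"
```

```text
t 12.2 TCP in holder mm [-41.27  -1.88  19.52] dyaw 0.0008 z [ 0.001  0.    -1.   ] F holder [ 1.13 -0.38  3.66] M [-0.09 -0.13 -0.05] w 36.1
```

{"op": "jog_arm", "data": {"travel": [[0,0.0015,-0.0004],[0,0.003,-0.0004],[0,0.0045,-0.0004],[0,0.0045,-0.0004]], "dr": [[0,0,0],[0,0,0],[0,0,0],[0,0,0]], "fingers": [0.03,0.03,0.03,0.03]}}

```text
time: 12.53
position: [0.5048, 0.1827, 0.0196]
eef_rot: [[-0.045, 0.999, -0.0], [0.999, 0.045, -0.0], [-0.0, -0.0, -1.0]]
ft_force: [0.8, 0.6, -2.1]
gripper_width: 0.42
```

```bash
python3 -c "
from h import *
hst()"
```

```text
t 12.53 TCP in holder mm [-37.39  -2.02  19.62] dyaw 0.0008 z [-0. -0. -1.] F holder [ 0.82  0.55 -2.08] M [-0.02 -0.03  0.01] w 35.8
```

{"op": "jog_arm", "data": {"travel": [[0,0.001,0],[0,0.002,0],[0,0.0025,0],[0,0.0025,0]], "dr": [[0,0,0],[0,0,0],[0,0,0],[0,0,0]], "fingers": [0.03,0.03,0.03,0.03]}}

```text
time: 12.87
position: [0.5072, 0.1828, 0.0198]
eef_rot: [[-0.045, 0.999, -0.0], [0.999, 0.045, -0.0], [-0.0, -0.0, -1.0]]
ft_force: [-0.1, -1.0, -2.0]
gripper_width: 0.423
```

```bash
python3 -c "
from h import *
hst()"
```

```text
t 12.87 TCP in holder mm [-35.04  -2.05  19.81] dyaw 0.0007 z [-0. -0. -1.] F holder [-0.15 -1.03 -1.98] M [-0.1  -0.01 -0.08] w 36.1
```

{"op": "jog_arm", "data": {"travel": [[0,0.0005,0],[0,0.001,0],[0,0.0015,0],[0,0.0015,0]], "dr": [[0,0,0],[0,0,0],[0,0,0],[0,0,0]], "fingers": [0.03,0.03,0.03,0.03]}}

```text
time: 13.2
position: [0.5087, 0.1829, 0.0199]
eef_rot: [[-0.045, 0.999, 0.0], [0.999, 0.045, -0.0], [-0.0, 0.0, -1.0]]
ft_force: [0.3, -0.2, -2.3]
gripper_width: 0.425
```

```bash
python3 -c "
from h import *
hst()"
```

```text
t 13.2 TCP in holder mm [-33.51  -2.02  19.88] dyaw 0.0007 z [ 0. -0. -1.] F holder [ 0.26 -0.24 -2.29] M [-0.06 -0.02 -0.07] w 36.3
```

{"op": "jog_arm", "data": {"travel": [[0,0.0005,0.0004],[0,0.001,0.0004],[0,0.0015,0.0004],[0,0.0015,0.0004]], "dr": [[0,0,0],[0,0,0],[0,0,0],[0,0,0]], "fingers": [0.03,0.03,0.03,0.03]}}

```text
time: 13.53
position: [0.5102, 0.183, 0.0195]
eef_rot: [[-0.045, 0.999, 0.0], [0.999, 0.045, -0.0], [-0.0, 0.0, -1.0]]
ft_force: [0.1, 0.6, 0.8]
gripper_width: 0.422
```

```bash
python3 -c "
from h import *
hst()"
```

```text
t 13.53 TCP in holder mm [-32.05  -2.02  19.55] dyaw 0.0008 z [ 0. -0. -1.] F holder [0.08 0.62 0.83] M [-0.11  0.19  0.02] w 36.1
```

{"op": "jog_arm", "data": {"travel": [[0,0.0005,0],[0,0.001,0],[0,0.0015,0],[0,0.0015,0]], "dr": [[0,0,0],[0,0,0],[0,0,0],[0,0,0]], "fingers": [0.03,0.03,0.03,0.03]}}

```text
time: 13.87
position: [0.5104, 0.1829, 0.0195]
eef_rot: [[-0.045, 0.999, -0.002], [0.999, 0.045, -0.0], [-0.0, -0.002, -1.0]]
ft_force: [-7.5, 0.0, 5.3]
gripper_width: 0.422
```

```bash
python3 -c "
from h import *
hst()"
```

```text
t 13.87 TCP in holder mm [-31.87  -2.06  19.52] dyaw 0.001 z [-0.002 -0.    -1.   ] F holder [-7.46  0.37  5.32] M [-0.06  1.36 -0.04] w 36.1
```

Contact at TCP x=-32, which puts the pin axis at about 42.5 and agrees with sight to within 2 mm. A touch more brings it to about 10 N.

{"op": "jog_arm", "data": {"travel": [[0,0.0003,0],[0,0.0006,0],[0,0.0006,0],[0,0.0006,0]], "dr": [[0,0,0],[0,0,0],[0,0,0],[0,0,0]], "fingers": [0.03,0.03,0.03,0.03]}}

```text
time: 14.2
position: [0.5104, 0.1829, 0.0195]
eef_rot: [[-0.046, 0.999, -0.003], [0.999, 0.046, -0.0], [-0.0, -0.003, -1.0]]
ft_force: [-8.3, -0.2, 8.0]
gripper_width: 0.423
```

```bash
python3 -c "
from h import *
hst()
p=get_image('side'); u,v=proj(p,[.55,.187,.04])[0].astype(int)
q=get_image('scene'); a,b=proj(q,[.55,.187,.04])[0].astype(int)
cv2.imwrite('pics/m.png',np.hstack([cv2.resize(i[y-30:y+30,x-39:x+39,::-1],(400,308),interpolation=cv2.INTER_CUBIC) for i,x,y in ((p['img'],u,v),(q['img'],a,b))]))"
```

```text
t 14.2 TCP in holder mm [-31.84  -2.05  19.49] dyaw 0.0012 z [-0.003 -0.    -1.   ] F holder [-8.27  0.19  8.01] M [-0.05  1.72 -0.1 ] w 36.2
```

View pics/m.png

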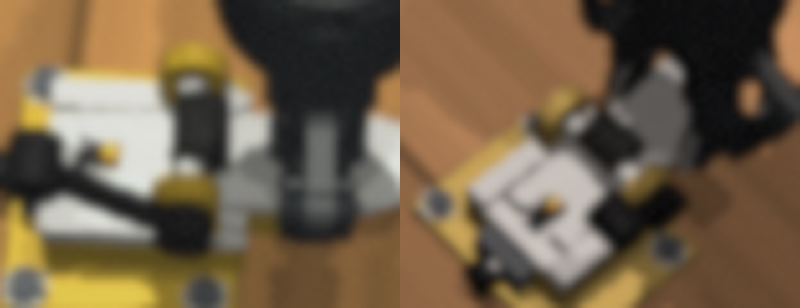

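The notch is seated around the pin ((105,153) left, (550,207) right). One more small push.

{"op": "jog_arm", "data": {"travel": [[0,0.0004,-0.0005],[0,0.0009,-0.0007],[0,0.0009,-0.0007],[0,0.0009,-0.0007]], "dr": [[0,0,0],[0,0,0],[0,0,0],[0,0,0]], "fingers": [0.03,0.03,0.03,0.03]}}

```text
time: 14.63
position: [0.5105, 0.1828, 0.0195]
eef_rot: [[-0.046, 0.999, -0.005], [0.999, 0.046, -0.001], [-0.0, -0.005, -1.0]]
ft_force: [-9.8, -1.0, 3.6]
gripper_width: 0.427
```

```bash
python3 -c "
from h import *
hst()"
```

```text
t 14.63 TCP in holder mm [-31.77  -2.18  19.51] dyaw 0.0014 z [-0.005 -0.001 -1.   ] F holder [-9.83 -0.57  3.63] M [ 0.12  1.87 -0.02] w 36.4
```

Push is 9.8 N. I release under that push, then lift clear.

{"op": "jog_arm", "data": {"travel": [[0,0,0],[0,0,0],[0,-0.002,0],[0,-0.002,0],[0,-0.002,-0.02],[0,-0.002,-0.06],[0,-0.002,-0.1],[0,-0.002,-0.13]], "dr": [[0,0,0],[0,0,0],[0,0,0],[0,0,0],[0,0,0],[0,0,0],[0,0,0],[0,0,0]], "fingers": [0.055,0.055,0.055,0.055,0.055,0.055,0.055,0.055]}}

```text
time: 15.3
position: [0.5117, 0.1832, 0.1532]
eef_rot: [[-0.045, 0.999, 0.002], [0.999, 0.045, 0.001], [0.001, 0.002, -1.0]]
ft_force: [1.6, 0.5, -0.8]
gripper_width: 0.643
```

```bash
python3 - <<'E'
from h import *
hst()
p=get_image('wrist'); cv2.imwrite('pics/n.png',p['img'][:,:,::-1])
print([(np.round(d["point"],4).tolist(),round(d["conf"],2)) for d in spot_point(p,"lever_knob")])
for th in (0,.05,.1,.2): 
    a=np.pi/4+th; print(th,proj(p,H(.012+.076*np.cos(a),.046,.0517+.076*np.sin(a),HP)).round(0))
print("blade home corners",proj(p,[H(x,y,.036,HP) for x in (-.0103-.065,) for y in (0,)]).round(0), "pin",proj(p,H(.0427,0,.0395,HP)).round(0))
E
```

```text
t 15.3 TCP in holder mm [-30.49  -1.88 153.18] dyaw 0.0007 z [ 0.002  0.001 -1.   ] F holder [ 1.59  0.45 -0.76] M [ 0.05 -0.07 -0.05] w 54.9
[([0.6055, 0.2337, 0.1092], 0.77)]
0 [[314. 320.]]
0.05 [[315. 319.]]
0.1 [[316. 319.]]
0.2 [[317. 317.]]
blade home corners [[258. 133.]] pin [[257. 252.]]
```

View pics/n.png

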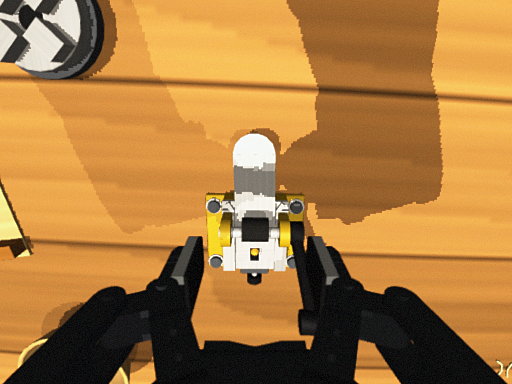

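The blade is seated with its nose at (254,133), the pin showing in the notch at (254,255) and the knob at about (316,319). The whole holder sits about 2 mm towards -y of my fit, which agrees with the feel, so I shift the model and go to the knob.

```bash
cat >> h.py <<'E'
HP=(.5422,.1846,.0444)
def knob(th,dz=-.016):
    a=np.pi/4+th; return .012+.076*np.cos(a),.046,.0517+.076*np.sin(a)+dz
E
python3 - <<'E'
from h import *
for n in ("scene","side"):
    p=get_image(n); print([(np.round(d["point"],4).tolist(),round(d["conf"],2)) for d in spot_point(p,"lever_knob")])
print(H(*knob(0.03,0),HP))
x,y,z=knob(.03); hplan(x,y,.155); hplan(x,y,z)
E
```

```text
[([0.6055, 0.2323, 0.1105], 0.61)]
[([0.6038, 0.2322, 0.1094], 0.69), ([0.5788, 0.1855, 0.0302], 0.33)]
[0.60419907 0.23339995 0.1070279 ]
travel [0.0463, 0.0958, -0.006] dr [-0.0014, 0.0005, 0.0007]
travel [0.0464, 0.0959, 0.058] dr [-0.0014, 0.0005, 0.0007]
```

{"op": "jog_arm", "data": {"travel": [[0.046,0.096,0],[0.046,0.096,0],[0.046,0.096,0],[0.046,0.096,0],[0.046,0.096,0.02],[0.046,0.096,0.04],[0.046,0.096,0.057],[0.046,0.096,0.057]], "dr": [[0,0,0],[0,0,0],[0,0,0],[0,0,0],[0,0,0],[0,0,0],[0,0,0],[0,0,0]], "fingers": [0.05,0.05,0.05,0.05,0.05,0.05,0.05,0.05]}}

```text
time: 16.27
position: [0.6017, 0.232, 0.088]
eef_rot: [[-0.045, 0.999, -0.008], [0.999, 0.045, -0.003], [-0.003, -0.008, -1.0]]
ft_force: [-0.8, -0.2, 0.1]
gripper_width: 0.583
```

{"op": "jog_arm", "data": {"travel": [[0,0,0],[0,0,0],[0,0,0],[0,0,0],[0,0,0],[0,0,0]], "dr": [[0,0,0],[0,0,0],[0,0,0],[0,0,0],[0,0,0],[0,0,0]], "fingers": [0.04,0.01,0.01,0.01,0.01,0.01], "squeeze": 30}}

```text
time: 16.77
position: [0.6053, 0.2332, 0.0941]
eef_rot: [[-0.045, 0.999, 0.001], [0.999, 0.045, 0.0], [0.0, 0.001, -1.0]]
ft_force: [-1.2, -2.7, 4.0]
gripper_width: 0.227
```

```bash
python3 - <<'E'
from h import *
hst()
E
```

```text
t 16.77 TCP in holder mm [65.23 45.74 94.13] dyaw 0.0004 z [ 0.001  0.    -1.   ] F holder [-1.34 -2.62  4.05] M [-0.4   0.16 -0.22] w 19.4
```

The knob is pinched (19.4 mm). Now the arc.

```bash
python3 - <<'E'
from h import *
k0=np.array(knob(.03))
for th in np.r_[.1:2.2:.1,2.18,2.22]: d=np.array(knob(th))-k0; print(round(th,2),"y %.4f z %.4f"%(d[0],-d[2]))
E
```

```text
0.1 y -0.0040 z -0.0035
0.2 y -0.0101 z -0.0080
0.3 y -0.0166 z -0.0119
0.4 y -0.0235 z -0.0151
0.5 y -0.0307 z -0.0176
0.6 y -0.0381 z -0.0194
0.7 y -0.0456 z -0.0204
0.8 y -0.0532 z -0.0207
0.9 y -0.0608 z -0.0202
1.0 y -0.0683 z -0.0189
1.1 y -0.0756 z -0.0169
1.2 y -0.0827 z -0.0142
1.3 y -0.0895 z -0.0108
1.4 y -0.0959 z -0.0068
1.5 y -0.1019 z -0.0021
1.6 y -0.1074 z 0.0032
1.7 y -0.1123 z 0.0090
1.8 y -0.1166 z 0.0152
1.9 y -0.1203 z 0.0218
2.0 y -0.1233 z 0.0288
2.1 y -0.1256 z 0.0361
2.18 y -0.1269 z 0.0420
2.22 y -0.1274 z 0.0450
```

{"op": "jog_arm", "data": {"travel": [[0,-0.004,-0.0035],[0,-0.0101,-0.008],[0,-0.0166,-0.0119],[0,-0.0235,-0.0151],[0,-0.0307,-0.0176],[0,-0.0381,-0.0194],[0,-0.0456,-0.0204],[0,-0.0532,-0.0207]], "dr": [[0,0,0],[0,0,0],[0,0,0],[0,0,0],[0,0,0],[0,0,0],[0,0,0],[0,0,0]], "fingers": [0.01,0.01,0.01,0.01,0.01,0.01,0.01,0.01]}}

```text
time: 17.43
position: [0.5517, 0.2312, 0.1145]
eef_rot: [[-0.045, 0.999, 0.002], [0.999, 0.045, 0.0], [0.0, 0.002, -1.0]]
ft_force: [6.8, -0.1, -5.5]
gripper_width: 0.227
```

```bash
python3 - <<'E'
from h import *
hst()
for n in ("scene","side"):
    p=get_image(n); print([(np.round(d["point"],4).tolist(),round(d["conf"],2)) for d in spot_point(p,"lever_knob")])
print(H(*knob(.8,0),HP))
E
```

```text
t 17.43 TCP in holder mm [ 11.51  46.11 114.45] dyaw 0.001 z [ 0.002  0.    -1.   ] F holder [ 6.84 -0.37 -5.48] M [-0.06 -1.42 -0.12] w 19.4
[([0.5588, 0.2282, 0.1263], 0.53), ([0.5607, 0.2356, 0.053], 0.16)]
[([0.5547, 0.2294, 0.1282], 0.66), ([0.4953, 0.1844, 0.0292], 0.59), ([0.5821, 0.1903, 0.0295], 0.49)]
[0.55103784 0.23103804 0.1276919 ]
```

{"op": "jog_arm", "data": {"travel": [[0,-0.0076,0.0005],[0,-0.0151,0.0018],[0,-0.0224,0.0038],[0,-0.0295,0.0065],[0,-0.0363,0.0099],[0,-0.0427,0.0139],[0,-0.0487,0.0186],[0,-0.0542,0.0239]], "dr": [[0,0,0],[0,0,0],[0,0,0],[0,0,0],[0,0,0],[0,0,0],[0,0,0],[0,0,0]], "fingers": [0.01,0.01,0.01,0.01,0.01,0.01,0.01,0.01]}}

```text
time: 18.3
position: [0.498, 0.2293, 0.0916]
eef_rot: [[-0.046, 0.999, 0.002], [0.999, 0.046, 0.002], [0.002, 0.003, -1.0]]
ft_force: [-3.0, 0.9, 10.7]
gripper_width: 0.227
```

```bash
python3 - <<'E'
from h import *
hst(); print(np.array(knob(1.6))*1e3)
E
```

```text
t 18.3 TCP in holder mm [-42.14  46.64  91.62] dyaw 0.0012 z [ 0.002  0.002 -1.   ] F holder [-3.    1.05 10.66] M [0.26 0.03 0.01] w 19.4
[-43.28638645  46.          87.84801505]
```

{"op": "jog_arm", "data": {"travel": [[0,-0.0049,0.0058],[0,-0.0092,0.012],[0,-0.0129,0.0186],[0,-0.0159,0.0256],[0,-0.0182,0.0329],[0,-0.0195,0.0388],[0,-0.02,0.0418],[0,-0.02,0.0418]], "dr": [[0,0,0],[0,0,0],[0,0,0],[0,0,0],[0,0,0],[0,0,0],[0,0,0],[0,0,0]], "fingers": [0.01,0.01,0.01,0.01,0.01,0.01,0.01,0.01]}}

```text
time: 18.97
position: [0.4758, 0.2285, 0.0482]
eef_rot: [[-0.047, 0.999, -0.003], [0.999, 0.047, 0.002], [0.002, -0.003, -1.0]]
ft_force: [-6.3, 5.2, 5.2]
gripper_width: 0.227
```

```bash
python3 - <<'E'
from h import *
hst(); print((np.array(knob(2.18))*1e3).round(1))
E
```

```text
t 18.97 TCP in holder mm [-64.34  46.81  48.21] dyaw 0.0021 z [-0.003  0.002 -1.   ] F holder [-6.1   5.5   5.17] M [1.07 0.88 0.  ] w 19.4
[-62.8  46.   49. ]
```

{"op": "jog_arm", "data": {"travel": [[0,0.0005,0.001],[0,0.0005,0.002],[0,0.0005,0.003],[0,0.0005,0.003]], "dr": [[0,0,0],[0,0,0],[0,0,0],[0,0,0]], "fingers": [0.01,0.01,0.01,0.01]}}

```text
time: 19.3
position: [0.4756, 0.2285, 0.0456]
eef_rot: [[-0.047, 0.999, -0.004], [0.999, 0.047, 0.002], [0.002, -0.004, -1.0]]
ft_force: [-11.7, 5.2, 9.4]
gripper_width: 0.228
```

```bash
python3 - <<'E'
from h import *
hst()
ims=[]
for n in ('scene','side'):
    p=get_image(n); print([(np.round(d["point"],4).tolist(),round(d["conf"],2)) for d in spot_point(p,"lever_knob")[:2]])
print(H(*knob(2.18,0),HP))
E
```

```text
t 19.3 TCP in holder mm [-64.61  46.81  45.56] dyaw 0.0022 z [-0.004  0.002 -1.   ] F holder [-11.43   5.67   9.42] M [ 0.97  1.66 -0.13] w 19.5
[([0.4811, 0.2291, 0.0764], 0.88), ([0.5286, 0.1824, 0.0269], 0.43)]
[([0.4815, 0.2288, 0.0748], 0.75)]
[0.47739683 0.22776623 0.0650216 ]
```

The networks put the knob about 10 mm above its stop height and my pads have slid down past it, so the lever isn't at its stop yet. I'll let go, rise, shut the fingers and press the knob down from above.

{"op": "jog_arm", "data": {"travel": [[0,0,-0.003],[0,0,-0.003],[0,0,-0.003],[0,0.001,-0.02],[0,0.001,-0.05],[0,0.001,-0.07],[0,0.001,-0.07],[0,0.001,-0.07]], "dr": [[0,0,0],[0,0,0],[0,0,0],[0,0,0],[0,0,0],[0,0,0],[0,0,0],[0,0,0]], "fingers": [0.05,0.05,0.05,0.05,0.05,0.03,0.0,0.0]}}

```text
time: 20.17
position: [0.48, 0.2279, 0.116]
eef_rot: [[-0.045, 0.999, 0.002], [0.999, 0.045, 0.001], [0.001, 0.002, -1.0]]
ft_force: [-0.5, -0.2, -0.4]
gripper_width: 0.166
```

```bash
python3 - <<'E'
from h import *
hst()
for n in ('scene','side','wrist'):
    p=get_image(n); print([(np.round(d["point"],4).tolist(),round(d["conf"],2)) for d in spot_point(p,"lever_knob")[:2]])
hplan(-.062,.046,.095)
E
```

```text
t 20.17 TCP in holder mm [-60.26  45.97 116.  ] dyaw 0.0006 z [ 0.002  0.001 -1.   ] F holder [-0.5  -0.17 -0.38] M [-0.05  0.05 -0.04] w 14.2
[([0.4828, 0.2254, 0.0759], 0.64), ([0.5681, -0.1488, 0.0216], 0.57)]
[([0.4837, 0.2251, 0.0745], 0.91), ([0.4913, 0.1839, 0.0292], 0.54)]
[([0.5546, 0.1874, 0.0447], 0.69), ([0.4829, 0.2291, 0.069], 0.6)]
travel [0.0005, -0.0004, 0.0192] dr [-0.0017, 0.0008, 0.0007]
```

{"op": "jog_arm", "data": {"travel": [[0,0,0.005],[0,0,0.015],[0,0,0.022],[0,0,0.026],[0,0,0.029],[0,0,0.032],[0,0,0.035],[0,0,0.035]], "dr": [[0,0,0],[0,0,0],[0,0,0],[0,0,0],[0,0,0],[0,0,0],[0,0,0],[0,0,0]], "fingers": [0.0,0.0,0.0,0.0,0.0,0.0,0.0,0.0]}}

```text
time: 21.13
position: [0.4785, 0.2275, 0.0798]
eef_rot: [[-0.045, 0.999, -0.001], [0.999, 0.045, -0.0], [-0.0, -0.001, -1.0]]
ft_force: [-1.5, -0.5, -0.0]
gripper_width: -0.001
```

```bash
python3 - <<'E'
from h import *
hst()
E
```

```text
t 21.13 TCP in holder mm [-61.69  45.73  79.78] dyaw 0.001 z [-0.001 -0.    -1.   ] F holder [-1.52 -0.47 -0.04] M [ 0.02 -0.02  0.  ] w -0.1
```

{"op": "jog_arm", "data": {"travel": [[0,0,0.0015],[0,0,0.003],[0,0,0.0045],[0,0,0.0045]], "dr": [[0,0,0],[0,0,0],[0,0,0],[0,0,0]], "fingers": [0.0,0.0,0.0,0.0]}}

```text
time: 21.47
position: [0.4789, 0.2277, 0.0757]
eef_rot: [[-0.045, 0.999, -0.0], [0.999, 0.045, 0.0], [0.0, -0.0, -1.0]]
ft_force: [-2.0, 1.2, 3.0]
gripper_width: 0.001
```

```bash
python3 - <<'E'
from h import *
hst()
E
```

```text
t 21.47 TCP in holder mm [-61.34  45.83  75.71] dyaw 0.0009 z [-0.  0. -1.] F holder [-1.93  1.29  3.02] M [-0.03  0.4  -0.04] w 0.1
```

{"op": "jog_arm", "data": {"travel": [[0,0,0.0015],[0,0,0.003],[0,0,0.0045],[0,0,0.0045]], "dr": [[0,0,0],[0,0,0],[0,0,0],[0,0,0]], "fingers": [0.0,0.0,0.0,0.0]}}

```text
time: 21.8
position: [0.4793, 0.2279, 0.0741]
eef_rot: [[-0.045, 0.999, 0.002], [0.999, 0.045, 0.001], [0.001, 0.002, -1.0]]
ft_force: [-12.2, -3.5, 35.3]
gripper_width: 0.002
```

```bash
python3 - <<'E'
from h import *
hst()
E
```

```text
t 21.8 TCP in holder mm [-60.94  46.08  74.08] dyaw 0.0009 z [ 0.002  0.001 -1.   ] F holder [-12.34  -2.92  35.34] M [-0.6   2.68  0.03] w 0.2
```

Stiff at 35 N with the knob centre at about 64–65 mm, so the lever is on its stop. I retreat and inspect.

{"op": "jog_arm", "data": {"travel": [[0,0,-0.006],[0,0,-0.02],[0,0,-0.05],[0,0,-0.09],[0,0,-0.11],[0,0,-0.11],[0,0,-0.11]], "dr": [[0,0,0],[0,0,0],[0,0,0],[0,0,0],[0,0,0],[0,0,0],[0,0,0]], "fingers": [0,0,0,0,0,0,0]}}

```text
time: 22.38
position: [0.4804, 0.228, 0.1824]
eef_rot: [[-0.045, 0.999, 0.003], [0.999, 0.045, 0.001], [0.001, 0.003, -1.0]]
ft_force: [-0.3, 0.0, -1.7]
gripper_width: 0.002
```

```bash
python3 - <<'E'
from h import *
hst()
for n in ('scene','side','wrist'):
    p=get_image(n)
    for q in ("lever_knob","blade","spare"): print(n,q,[(np.round(d["point"],4).tolist(),round(d["conf"],2)) for d in spot_point(p,q)[:3]])
u,v=proj(p,[.54,.187,.04])[0].astype(int); print(u,v)
v=min(max(v,60),324);u=min(max(u,80),432)
cv2.imwrite('pics/z.png',cv2.resize(p['img'][v-60:v+60,u-80:u+80,::-1],(800,600),interpolation=cv2.INTER_CUBIC))
E
```

```text
t 22.38 TCP in holder mm [-59.84  46.15 182.45] dyaw 0.0007 z [ 0.003  0.001 -1.   ] F holder [-0.32  0.06 -1.74] M [-0.01 -0.01 -0.01] w 0.1
scene lever_knob [([0.4786, 0.2309, 0.0659], 0.69)]
scene blade [([0.5435, -0.4286, 0.0004], 0.79), ([0.7679, -0.2307, 0.0012], 0.65), ([0.5306, 0.182, 0.0296], 0.57)]
scene spare []
side lever_knob [([0.4784, 0.229, 0.0647], 0.65)]
side blade [([0.5332, 0.1862, 0.0273], 0.72), ([0.5433, -0.4317, -0.0022], 0.43)]
side spare [([0.5718, -0.1453, 0.0218], 0.75)]
wrist lever_knob [([0.4807, 0.2304, 0.0613], 0.87)]
wrist blade [([0.5319, 0.1876, 0.0305], 0.94)]
wrist spare [([0.5823, 0.1849, 0.035], 0.57)]
214 227
```

View pics/z.png

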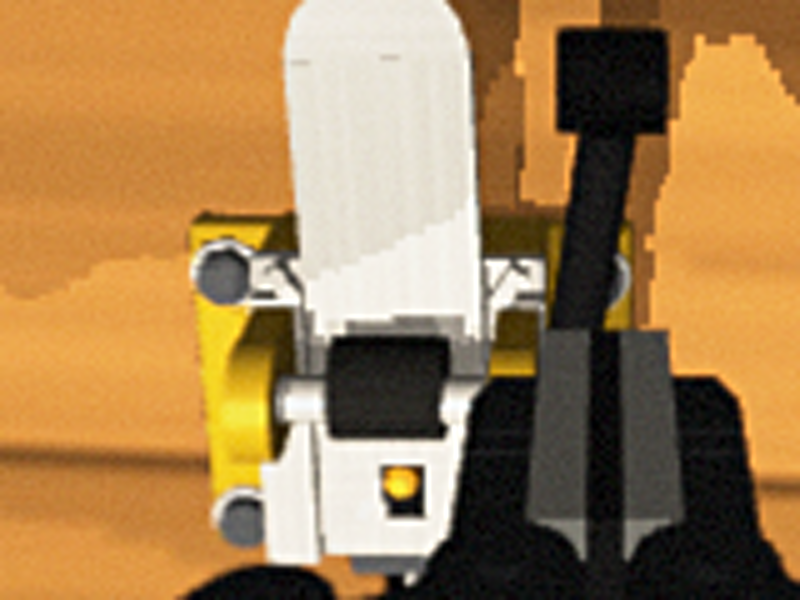

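The final view shows the blade between the lips under the cam, with the pin at (402,483) against the notch end. The lever points to -x with its knob at (610,80), and the networks put the knob at z≈0.065 m, its stop height. Nothing is touching the robot, so I hand in.

```bash
python3 -c "
from bench import *
print(close_job())"
```

```text
the job is handed in; nothing more can be done
None
```

The round-nosed blade is loaded in the holder, pressed home on the pin and clamped. I handed the job in at about 22.5 s with the gripper clear. `close_job` gives no verdict, so what follows is from my own checks.

- **Loading:** I took the blade from the rack, slid it in under the cam, and felt the notch meet the pin. The last reading while pushing was 9.8 N. Part of that may be friction on the bed.
- **Clamping:** I swung the lever over by its knob, but the pads slid down the knob near the end and left it short of the stop. I let go and pressed the knob down from above with the fingers shut until it went solid. That took 35 N at the tool, more than the swing itself needs.
- **Final checks:** The scene and side cameras put the knob at 65–66 mm above the bench, and the stop height is 65 mm. The wrist camera read a little lower, at 61 mm. The last picture shows the pin at the end of the notch, the blade between the lips, and nothing touching the robot.
- **Bystanders:** I never touched the spare blade, bowl or chuck. The spare was last seen in its place in the rack.

**Disagreements:** My first sighting of the holder was about 2 mm off sideways, and the pin's position by sight and by feel differed by about 2 mm. On the first slide-in the blade caught a lip, with about 5 N sideways and 13 N downwards. I corrected that by shifting about 1.5 mm.

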